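# Bring the tea canister round to the front of the turntable

## Robot

A 6-joint arm with a two-finger parallel gripper is mounted at the origin on the work surface. World frame = base frame: x ahead of the robot, y to its left, z up, the work surface at z = 0. Lengths are in m, angles in rad, forces in N, time in s.
With the tool pointing down it reaches from about 0.225 to 0.875 m from the base axis. Payload 3.4 kg.
Tool frame: the origin (TCP) lies between the finger pads; the fingertips stand 8 mm ahead of it and the grasp point (between the pads) lies 11 mm behind it; z points along the fingers, y is the line along which they close (so a half turn about z gives the same grasp; the last joint's range is limited). The gripper opens to 85 mm and grips with 20 to 120 N. Pads are 22 mm wide; open, the fingers measure 114 mm over their backs; the gripper's body (76 mm by 85 mm) begins 54 mm behind the grasp point. The pads swing forward as they close: fully open they stand 13 mm farther back than shut.
Start: joints at [1.195, 0.276, 1.505, -0, 1.361, -0.121], TCP at [0.145, 0.556, 0.208] pointing down, gripper open.
Joint ranges: [-2.89, 2.89], [-0.75, 2.08], [0.22, 2.7], [-1.18, 4.32], [0.11, 2.71], [-2.7, 2.7]. Speed limits (rad/s): [2.57, 2.57, 3.14, 3.14, 3.14, 3.14].

## Interface

Orientations are given as a unit quaternion [w, x, y, z].
In Python, from rig import manip, optics, finder gives the robot as it stands.
- The arm moves only by the tool servo_tool, never from a script. Its argument "increments" is a list of rows, each a list of 7 numbers: the shift along the tool's x, y, z in cm, then the turn, a rotation vector about the tool's x, y, z in degrees, then the closure, from -1 (fully open) to 1 (shut). In form: [[x, y, z, rx, ry, rz, gripper], ...]. A call has exactly 5 rows; each row shifts and turns the commanded pose from where the row before left it, along the tool's axes as they then stand; what a row does not reach is not made up. A row lasts 1/10 s, in which the tool goes at most 50 mm and 8.59 degrees, less where a joint would pass 70% of its speed; a pose out of reach is approached as far as the arm can. A call is refused whole if a number of a shift passes 5 or a number of a turn 8.59, either way. A call with a gripper value outside its range is refused whole. The fingers move at their own pace and stop on an object; "squeeze" is the grip in N (left out, the last holds). Time passes only in rows, so rows that do not move let the fingers close, or fill a call up. It gives the time, the measured TCP pose, the force, the opening and the grip force at its end, in the units of the state.
- manip.get_state(): the state, without advancing time (a new reading comes with each control period).
- optics.get_image(name): name is "side" or "top" or "wrist"; returns the picture (420x560x3 uint8, red, green, blue); there is no depth.
- optics.get_calibration(name): a dict with "fov_y" (degrees; the focal length in pixels is half the picture's height over the tangent of half this angle, whatever the lens; pixels are square), "cx", "cy" (the principal point, pixels), "dist_coeffs" ([k1, k2, p1, p2, k3] as OpenCV has them; the pictures are not rectified), "world_to_cam" (4x4, takes a point from world to camera coordinates). Camera axes: x right, y down, z forward; pixel columns grow to the right and rows downward; lengths in m; the calibration is good to about 2 mm. A picture is of the moment at which its call begins: read the wrist's pose just before it. get_calibration takes no time and is no camera call; for the wrist camera it gives the pose at the moment of the call.
- manip.sign_off(): hands the job in; it is judged then, once.
Trained networks look in the newest picture that a camera, given by its name, has taken for a name from the list of things; names that differ only in an ending like _2 or _b are one class to them, and where a whole thing is asked for, a point or a joint stands for the part that bears it (a point fixed in the world has none). Each returns a list of dicts, best first, with "p" (0 to 1); they miss things now and then, are a little off and sometimes report something else, mostly with a low value. They report only what shows in the picture. A call takes as long as a camera call. They do not tell look-alikes from the thing itself.
- finder.silhouettes(label, camera): "region" (420x560 bool, what is visible of it) and "box" ([centre column, centre row, width, height] in pixels, round what is visible of it).
- finder.tip_of(label, camera): "at" ([column, row] in pixels: a listed point, or the origin of a listed thing).
The state is a dict: "clock": time; "qpos": joint angles; "qd": joint speeds; "effort": joint torques, N m; "position": TCP position; "ee_rot": TCP orientation; "contact_force": force on the tool from outside, world axes, zero at the start; "moment": the same for the moment, N m; "width": finger opening in m; "gripper_force": force on a finger pad.
Only numpy, scipy, OpenCV 4.12 (cv2) and the standard library are available. Lean on these libraries where they do the work, as an engineer would, in place of code of your own. Each camera call takes 0.05 s, during which the arm holds its last target. There are 200 camera calls.

## Task

Push the turntable round with the fingertips by the finger grips on its rim until the tall steel tea canister with the screw-top lid stands at the front, centred in line with the middle of the front edge of the square wooden foot board (the edge nearest the robot). Everything on it has to ride round standing upright, without being touched, lifted or tipped, and the mooncake tin, the folded lantern and the bottle on the shelf stay where they are. Finish with the turntable at rest.

Things in the scene. Friction and masses are not known exactly. Their poses are not given: they have to be found in the camera images.
- board: square wooden foot board of the turntable, 300 x 300 x 12 mm, fixed to the shelf, turned up to 17 degrees either way. Origin at the centre of its underside, straight under the turntable's axis (z = 0 is the shelf). Its x axis points away from the robot, square to its front edge: the middle of the front edge is at (-150, 0) mm
- turntable: white plastic tray, outer radius 120 mm, 40 mm high, turning both ways (no stop within three turns) about a vertical axis over the board's centre. Origin on the axis at the tray's underside, 24 mm above the shelf; inner floor 10 mm, rim top 40 mm above the origin. The frame turns with the tray. About 1 N at a grip turns it; pushed slowly, it stops within a few degrees when let go
- grip (a point): one of six equal upright finger grips standing out from the turntable's rim, one every 60 degrees; plain rim between them. Each is as high as the rim (24 to 64 mm above the shelf), 24 mm wide, with a rounded outer end centred 128 mm from the axis and reaching out to 140 mm. This point is the centre of the rounded end at half height of the grip that lies on the tray's own x axis
- canister: the tea canister: the tallest thing on the turntable, a steel cylinder 62 mm across and 85 mm high with a stepped, ringed screw-top lid (top 21 mm). Stands loose on the tray, its axis about 62 mm from the turntable's axis. Origin at the centre of its underside, z axis up
- squat_tin: low round steel tin with a slip-on lid, 68 mm across, 42 mm high, loose on the tray. Origin at the centre of its underside, z up
- sugar_jar: white ceramic sugar jar with a knobbed lid, 66 mm across, 67 mm high, loose on the tray. Origin at the centre of its underside, z up
- cup_lower: lower of two nested white ceramic tea cups, 67 mm across the mouth, 46 mm high, loose on the tray. Origin at the centre of its underside, z up
- cup_upper: upper of the two nested tea cups, same size, its foot 16 mm above that of the lower cup (the stack is 62 mm high). Origin at the centre of its underside, z up
- mooncake_tin: red square tin box with a closed hinged lid, 214 x 214 x 65 mm, loose on the shelf left of the turntable. Origin at the centre of its underside
- lantern: white plastic lantern folded flat, 190 mm across, 28 mm high, loose on the shelf right of the turntable. Origin at the centre of its underside
- sauce_bottle: amber glass sauce bottle, 58 mm across, 190 mm high, loose on the shelf, left of the turntable, beyond the mooncake tin. Origin at the centre of its underside
There are look-alikes about, which are no part of the job. What is shaped like the sugar_jar but blue is not meant.

How it is judged:
By the outcome, as a careful person would: the job done as asked, in the order asked, and still so for the second after the job is handed in, with the robot touching nothing.
It also fails if it takes over 64 s, if anything falls off the work surface, if the arm or the gripper's body presses on something with over 40 N, if the wrist force passes 120 N, or if a joint passes its speed limit or range.

## Working session

There is one attempt and no reset: what is moved stays moved. The work goes in short steps, Python scripts to look and compute and a tool call to move; the robot and the scene stay as the last step left them, time stands still between calls to the robot, and variables do not carry over. Pictures are saved under pics/ and viewed, at most 10 in all, crops included, and the job is handed in when it is done.

Besides the shell and the picture viewer there is one more tool, called by a JSON object that holds its "api" and its "payload". servo_tool: Moves the arm, as the interface text tells. Its arguments: {"type":"object","properties":{"increments":{"type":"array","items":{"type":"array","items":{"type":"number"}}},"squeeze":{"type":"number"}},"required":["increments"]}

```bash
mkdir -p pics
cat > h.py <<'E'
import numpy as np, cv2
from rig import manip, optics, finder
def cam(n):
    c=optics.get_calibration(n); f=210/np.tan(np.radians(c["fov_y"])/2)
    return np.array([[f,0,c["cx"]],[0,f,c["cy"]],[0,0,1]]),np.array(c["dist_coeffs"],float),np.array(c["world_to_cam"])
def toplane(n,px,z):
    K,d,T=cam(n); p=cv2.undistortPoints(np.array(px,float).reshape(-1,1,2),K,d).reshape(-1,2)
    R,t=T[:3,:3],T[:3,3]; o=-R.T@t; r=np.c_[p,np.ones(len(p))]@R
    return o+r*((z-o[2])/r[:,2])[:,None]
def proj(n,P):
    K,d,T=cam(n); return cv2.projectPoints(np.array(P,float).reshape(-1,3),cv2.Rodrigues(T[:3,:3])[0],T[:3,3],K,d)[0].reshape(-1,2)
E
python3 - <<'E'
from h import *
for n in ("top","side"):
    im=optics.get_image(n); cv2.imwrite(f"pics/{n}0.png",im[:,:,::-1])
    for l,z in (("board",0),("turntable",.024),("grip",.044),("canister",.034),("squat_tin",.034),("sugar_jar",.034),("cup_lower",.034),("mooncake_tin",0),("lantern",0),("sauce_bottle",0)):
        for r in finder.tip_of(l,n)[:3]: print(n,l,round(r["p"],2),np.round(r["at"]),np.round(toplane(n,[r["at"]],z)[0],3))
E
```

```text
top turntable 0.76 [274. 223.] [0.559 0.084 0.024]
top grip 0.9 [310. 212.] [ 0.592 -0.035  0.044]
top canister 0.7 [289. 210.] [0.599 0.032 0.034]
top squat_tin 0.82 [257. 240.] [0.501 0.139 0.034]
top sugar_jar 0.7 [202. 224.] [0.554 0.322 0.034]
top sugar_jar 0.65 [264. 208.] [0.607 0.117 0.034]
top sugar_jar 0.5 [287. 160.] [0.772 0.04  0.034]
top mooncake_tin 0.72 [136. 266.] [0.416 0.548 0.   ]
top mooncake_tin 0.57 [312. 216.] [ 0.586 -0.047  0.   ]
top lantern 0.59 [417. 204.] [ 0.63  -0.408  0.   ]
top lantern 0.16 [273. 226.] [0.552 0.085 0.   ]
top sauce_bottle 0.78 [178. 194.] [0.661 0.412 0.   ]
side board 0.59 [305. 237.] [0.521 0.089 0.   ]
side turntable 0.61 [296. 224.] [0.551 0.063 0.024]
side grip 0.59 [291. 203.] [ 0.586 -0.026  0.044]
side canister 0.69 [287. 213.] [0.589 0.022 0.034]
side squat_tin 0.91 [304. 240.] [0.512 0.153 0.034]
side sugar_jar 0.96 [274. 229.] [0.606 0.119 0.034]
side sugar_jar 0.62 [224. 215.] [0.773 0.075 0.034]
side sugar_jar 0.55 [274. 288.] [0.546 0.37  0.034]
side cup_lower 0.46 [317. 221.] [0.493 0.048 0.034]
side lantern 0.87 [298. 161.] [ 0.644 -0.465  0.   ]
side sauce_bottle 0.96 [222. 302.] [0.663 0.406 0.   ]
```

View pics/top0.png

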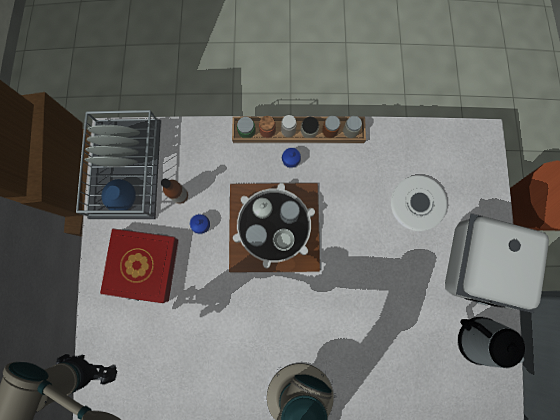

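View pics/side0.png

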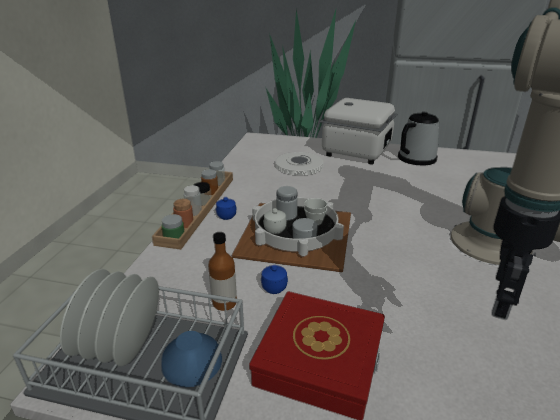

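The top view shows the turntable at about (274,226) on its board. On it, the canister is at (289,210), the sugar jar at (262,207), the squat tin at (257,235) and the cups at (284,239). The blue jars at (200,223) and (291,157) are look-alikes. The squat tin is the canister's look-alike. In the side view the tall ringed steel cylinder at (287,205) is clearly the tallest thing on the tray, so that is the canister; the squat tin is at (304,232).

Run:
```python
from h import *
from scipy.spatial.transform import Rotation as Ro
s=manip.get_state(); q=s["ee_rot"]; R=Ro.from_quat([q[1],q[2],q[3],q[0]]).as_matrix()
print(s["clock"],s["position"],"\n",R.round(3))
K,d,T=cam("wrist"); print(K[0,0],d,"cam pos",-T[:3,:3].T@T[:3,3],"axis",T[2,:3], "in tool", R.T@(-T[:3,:3].T@T[:3,3]-s["position"]),R.T@T[2,:3])
print("shift to", R.T@(np.array([.40,.08,.33])-s["position"])*100)
im=cv2.imread("pics/top0.png"); a=cv2.resize(im[170:290,215:335],None,fx=5,fy=5,interpolation=3)
b=cv2.resize(im[0:0+1,0:1],(1,1)); cv2.imwrite("pics/topc.png",a)
```

```text
1.1 [0.14491621 0.55648548 0.20832452] 
 [[-0.968  0.252  0.   ]
 [ 0.252  0.968  0.   ]
 [ 0.     0.    -1.   ]]
376.3806431876788 [-0.05794905  0.          0.          0.          0.        ] cam pos [0.07669352 0.57379643 0.37354566] axis [ 0.26963168 -0.07043606 -0.96038405] in tool [ 0.07038628 -0.00042346 -0.16521993] [-2.78697084e-01 -3.12431934e-04  9.60379007e-01]
shift to [-36.69283224 -39.6809893  -12.17233979]
```

View pics/topc.png

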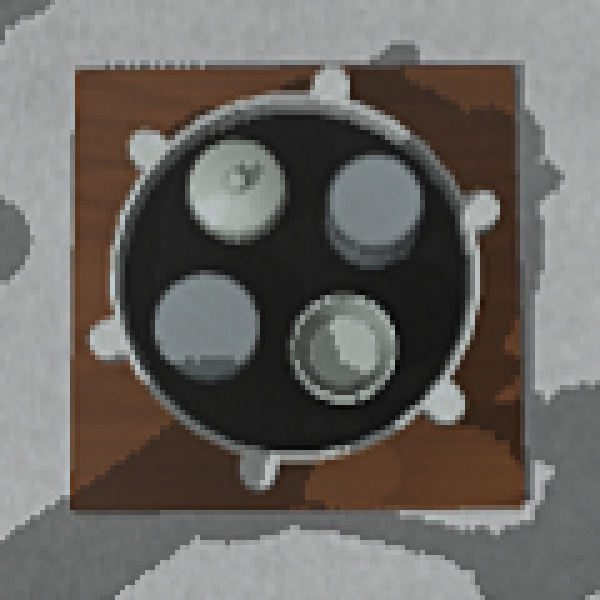

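The close crop confirms it. The canister at crop (375,205) is the tall cylinder with a lid seen in perspective, and the squat tin is at (205,325). Six grips are visible at crop (331,82), (147,150), (107,340), (258,468), (447,402) and (483,212). Next I'll move in for a closer look.

{"api": "servo_tool", "payload": {"increments": [[-2.4, -2.6, -1.2, 0, 0, 0, 1], [-2.4, -2.6, -1.2, 0, 0, 0, 1], [-2.4, -2.6, -1.2, 0, 0, 0, 1], [-2.4, -2.6, -1.2, 0, 0, 0, 1], [-2.4, -2.6, -1.2, 0, 0, 0, 1]]}}

```text
clock: 1.6
position: [0.2287, 0.3991, 0.2689]
ee_rot: [0.0, 0.127, 0.992, 0.0]
contact_force: [1.2, 0.5, 0.1]
width: 0.0122
gripper_force: 0.0
```

{"api": "servo_tool", "payload": {"increments": [[-2.4, -2.6, -1.2, 0, 0, 0, 1], [-2.4, -2.6, -1.2, 0, 0, 0, 1], [-2.4, -2.6, -1.2, 0, 0, 0, 1], [-2.4, -2.6, -1.2, 0, 0, 0, 1], [-2.4, -2.6, -1.2, 0, 0, 0, 1]]}}

```text
clock: 2.1
position: [0.312, 0.243, 0.329]
ee_rot: [0.0, 0.127, 0.992, 0.0]
contact_force: [0.1, 0.1, 0.3]
width: -0.0002
gripper_force: 0.0
```

{"api": "servo_tool", "payload": {"increments": [[-2.4, -2.6, 0, 0, 0, 0, 1], [-2.4, -2.6, 0, 0, 0, 0, 1], [-2.4, -2.6, 0, 0, 0, 0, 1], [-2.4, -2.6, 0, 0, 0, 0, 1], [-2.4, -2.6, 0, 0, 0, 0, 1]]}}

```text
clock: 2.6
position: [0.3954, 0.087, 0.3286]
ee_rot: [0.0, 0.127, 0.992, 0.0]
contact_force: [0.1, 0.7, 0.4]
width: 0.0002
gripper_force: 0.0
```

Run:
```python
from h import *
up=lambda p:(np.array(p,float)+.5)/5-.5+[215,170]
c=toplane("top",up([(75,66),(521,66),(527,510),(70,510)]),.012); print("corners",c[:,:2].round(3).tolist(),"ctr",c.mean(0).round(3))
g=toplane("top",up([(331,82),(147,150),(107,340),(258,468),(447,402),(483,212)]),.062); m=g.mean(0); print("grips",m.round(3),[(round(np.degrees(np.arctan2(*(p-m)[1::-1])),1),round(np.hypot(*(p-m)[:2]),3)) for p in g])
k=toplane("top",up([(375,200)]),.119)[0]; print("can",k.round(3),np.degrees(np.arctan2(*(k-m)[1::-1])))
s=manip.get_state(); print(s["clock"],s["position"])
im=optics.get_image("wrist"); cv2.imwrite("pics/w1.png",im[:,:,::-1])
for l,z in (("turntable",.024),("grip",.044),("canister",.034),("squat_tin",.034),("sugar_jar",.034),("cup_lower",.034)):
    for r in finder.tip_of(l,"wrist")[:2]: print(l,round(r["p"],2),np.round(r["at"]),np.round(toplane("wrist",[r["at"]],z)[0],3))
```

```text
corners [[0.698, 0.235], [0.698, -0.069], [0.399, -0.068], [0.398, 0.232]] ctr [0.548 0.082 0.012]
grips [0.548 0.084 0.062] [(np.float64(-10.2), np.float64(0.129)), (np.float64(50.0), np.float64(0.126)), (np.float64(109.5), np.float64(0.128)), (np.float64(169.3), np.float64(0.126)), (np.float64(-130.3), np.float64(0.127)), (np.float64(-71.4), np.float64(0.128))]
can [0.587 0.034 0.119] -52.2078066098813
2.6 [0.39542124 0.0869664  0.32856051]
turntable 0.74 [305. 272.] [0.549 0.078 0.024]
grip 0.9 [230. 324.] [ 0.587 -0.037  0.044]
squat_tin 0.7 [274. 250.] [0.5   0.052 0.034]
squat_tin 0.59 [346. 244.] [0.517 0.145 0.034]
sugar_jar 0.73 [343. 302.] [0.6   0.124 0.034]
sugar_jar 0.59 [480. 225.] [0.536 0.321 0.034]
cup_lower 0.64 [272. 250.] [0.5   0.05  0.034]
```

View pics/w1.png

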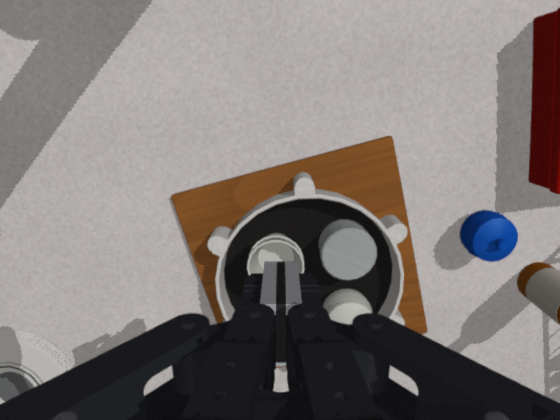

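The wrist view from the front shows the board's front edge from (172,195) to (391,137). The grips show at (304,185), (220,240) and (393,230). The board is square to the world to within about 0.5°, with its centre near (0.548, 0.083). The canister is at about -52° and needs roughly 128° clockwise. I'll push the grip now at -130°, sweeping round the front.

Run:
```python
from h import *
c=toplane("wrist",[(172,195),(391,137),(426,331)],.012); print(c.round(4)); e=c[1]-c[0]; print(np.degrees(np.arctan2(-e[0],e[1])), np.linalg.norm(e)); m=(c[0]+c[2])/2; print("ctr",m)
print((toplane("wrist",[(304,178),(217,235),(398,224)],.064)-m).round(3))
```

```text
[[ 0.4004 -0.0606  0.012 ]
 [ 0.3987  0.2325  0.012 ]
 [ 0.6919  0.2354  0.012 ]]
0.3302667592349865 0.2930611575829651
ctr [0.54613343 0.08740581 0.012     ]
[[-0.134  0.025  0.052]
 [-0.093 -0.093  0.052]
 [-0.051  0.122  0.052]]
```

{"api": "servo_tool", "payload": {"increments": [[0, 0, 1.3, 0, 0, -8, 1], [0, 0, 1.3, 0, 0, -8, 1], [0, 0, 1.3, 0, 0, -8, 1], [0, 0, 1.3, 0, 0, -8, 1], [0, 0, 1.3, 0, 0, -8, 1]]}}

```text
clock: 3.45
position: [0.3944, 0.0895, 0.263]
ee_rot: [0.0, -0.224, 0.975, 0.0]
contact_force: [0.2, -0.6, 0.7]
width: 0.0002
gripper_force: 0.0
```

{"api": "servo_tool", "payload": {"increments": [[0, 0, 1.3, 0, 0, -8, 1], [0, 0, 1.3, 0, 0, -8, 1], [0, 0, 1.3, 0, 0, -8, 1], [0, 0, 1.3, 0, 0, -8, 1], [0, 0, 1.3, 0, 0, -7.6, 1]]}}

```text
clock: 3.95
position: [0.3945, 0.0895, 0.198]
ee_rot: [0.0, -0.541, 0.841, 0.0]
contact_force: [0.3, 0.0, -0.1]
width: 0.0
gripper_force: 0.0
```

{"api": "servo_tool", "payload": {"increments": [[1.5, -2.8, 0, 0, 0, 0, 1], [1.5, -2.8, 0, 0, 0, 0, 1], [1.5, -2.8, 0, 0, 0, 0, 1], [1.5, -2.8, 0, 0, 0, 0, 1], [1.7, -2.8, 0, 0, 0, 0, 1]]}}

```text
clock: 4.45
position: [0.4892, 0.0054, 0.199]
ee_rot: [-0.018, -0.511, 0.859, -0.028]
contact_force: [0.3, 0.4, -0.2]
width: -0.0002
gripper_force: 0.0
```

{"api": "servo_tool", "payload": {"increments": [[0, 0, 1, 0, 0, 0, 1], [0, 0, 1, 0, 0, 0, 1], [0, 0, 1, 0, 0, 0, 1], [0, 0, 1, 0, 0, 0, 1], [0, 0, 0, 0, 0, 0, 1]]}}

```text
clock: 4.95
position: [0.4865, 0.0024, 0.1572]
ee_rot: [-0.019, -0.511, 0.859, -0.027]
contact_force: [-0.0, -0.4, -0.9]
width: -0.0
gripper_force: 0.0
```

```bash
cat >> h.py <<'E'
from scipy.spatial.transform import Rotation as Ro
def where(c=(.548,.083)):
    s=manip.get_state(); q=s["ee_rot"]; R=Ro.from_quat([q[1],q[2],q[3],q[0]]).as_matrix(); v=s["position"][:2]-np.array(c)
    print("t",s["clock"],"r",np.hypot(*v).round(4),"ang",np.degrees(np.arctan2(v[1],v[0])).round(1),"yaw x",np.degrees(np.arctan2(R[1,0],R[0,0])).round(1),"z",s["position"][2].round(4),"q6",s["qpos"][5].round(2),"F",np.round(s["contact_force"],1))
E
python3 - <<'E'
from h import *
where()
im=optics.get_image("wrist"); cv2.imwrite("pics/w2.png",im[:,:,::-1])
E
```

```text
t 4.95 r 0.1014 ang -127.3 yaw x -118.6 z 0.1572 q6 -2.7 F [-0.  -0.4 -0.9]
```

View pics/w2.png

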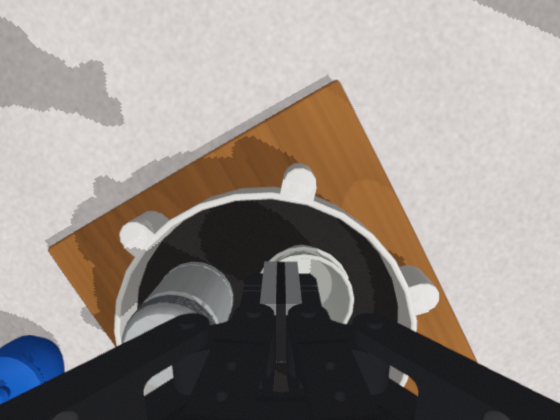

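The wrist view shows the canister at left (190,300), the cup stack at (310,285), and the target grip at (300,182). The wrist joint hit its range and the tool tilted slightly, so I'll restore vertical with a yaw of 236°.

```bash
cat >> h.py <<'E'
def go(pos,yaw):
    s=manip.get_state(); q=s["ee_rot"]; R=Ro.from_quat([q[1],q[2],q[3],q[0]]); a=np.radians(yaw)
    G=Ro.from_matrix(np.array([[np.cos(a),np.sin(a),0],[np.sin(a),-np.cos(a),0],[0,0,-1]]))
    rv=(R.inv()*G).as_rotvec(degrees=True); d=np.array(pos)-s["position"]
    print("rot",rv.round(2),"then shift cm",(G.inv().apply(d)*100).round(2))
def pol(r,ang,z,c=(.548,.084)): a=np.radians(ang); return [c[0]+r*np.cos(a),c[1]+r*np.sin(a),z]
E
python3 - <<'E'
from h import *
go(pol(.139,-115,.16),235)
E
```

```text
rot [-1.79 -3.35  6.42] then shift cm [ 3.51 -2.69 -0.19]
```

{"api": "servo_tool", "payload": {"increments": [[0, 0, 0, -1.79, -3.35, 6.42, 1], [1.1, -0.9, 0, 0, 0, 0, 1], [1.2, -0.9, 0, 0, 0, 0, 1], [1.2, -0.9, 0, 0, 0, 0, 1], [0, 0, 0, 0, 0, 0, 1]]}}

```text
clock: 5.5
position: [0.4929, -0.0336, 0.159]
ee_rot: [-0.004, -0.455, 0.891, -0.008]
contact_force: [-0.7, 0.3, 0.1]
width: 0.0
gripper_force: 0.0
```

Run:
```python
from h import *
where((.548,.084)); go(pol(.139,-115,.048),235)
```

```text
t 5.5 r 0.1298 ang -115.1 yaw x -125.9 z 0.159 q6 -2.7 F [-0.7  0.3  0.1]
rot [-0.56 -0.82 -0.88] then shift cm [ 0.9  -0.19 11.1 ]
```

{"api": "servo_tool", "payload": {"increments": [[0, 0, 0, -0.6, -0.8, 4, 1], [0.3, -0.1, 2, 0, 0, 0, 1], [0.3, -0.1, 2, 0, 0, 0, 1], [0.3, 0, 2, 0, 0, 0, 1], [0, 0, 0, 0, 0, 0, 1]]}}

```text
clock: 6.0
position: [0.4856, -0.0399, 0.0966]
ee_rot: [-0.002, -0.424, 0.906, 0.003]
contact_force: [-0.2, 0.3, 0.2]
width: -0.0
gripper_force: 0.0
```

Run:
```python
from h import *
where((.548,.084)); go(pol(.139,-115,.048),230); print(manip.get_state()["qpos"])
```

```text
t 6.0 r 0.1387 ang -116.7 yaw x -129.8 z 0.0966 q6 -2.67 F [-0.2  0.3  0.2]
rot [ 0.39 -0.12  0.16] then shift cm [-0.07 -0.42  4.86]
[-2.25806241e-01  2.42587360e-01  1.85512386e+00  1.37080358e-03
  1.05083414e+00 -2.67281714e+00]
```

{"api": "servo_tool", "payload": {"increments": [[0, -0.2, 1.2, 0.4, 0, 0, 1], [0, -0.2, 1.2, 0, 0, 0, 1], [0, 0, 1.2, 0, 0, 0, 1], [0, 0, 1.2, 0, 0, 0, 1], [0, 0, 0, 0, 0, 0, 1]]}}

```text
clock: 6.5
position: [0.4905, -0.0428, 0.0499]
ee_rot: [0.0, -0.424, 0.906, -0.002]
contact_force: [0.3, -0.5, -0.8]
width: -0.0001
gripper_force: 0.0
```

{"api": "servo_tool", "payload": {"increments": [[0.117, 0.468, 0, 0, 0, 0, 1], [0.1, 0.472, 0, 0, 0, 0, 1], [0.084, 0.475, 0, 0, 0, 0, 1], [0.067, 0.477, 0, 0, 0, 0, 1], [0.05, 0.48, 0, 0, 0, 0, 1]]}}

```text
clock: 7.0
position: [0.4701, -0.0309, 0.0511]
ee_rot: [0.002, -0.424, 0.906, -0.003]
contact_force: [0.1, 0.3, 0.6]
width: -0.0003
gripper_force: 0.0
```

Run:
```python
from h import *
where((.548,.084)); go(pol(.139,-125,.048),230)
im=optics.get_image("wrist"); cv2.imwrite("pics/w3.png",im[:,:,::-1])
```

```text
t 7.0 r 0.1388 ang -124.1 yaw x -129.9 z 0.0511 q6 -2.66 F [0.1 0.3 0.6]
rot [-0.36  0.06  0.14] then shift cm [0.04 0.21 0.31]
```

View pics/w3.png

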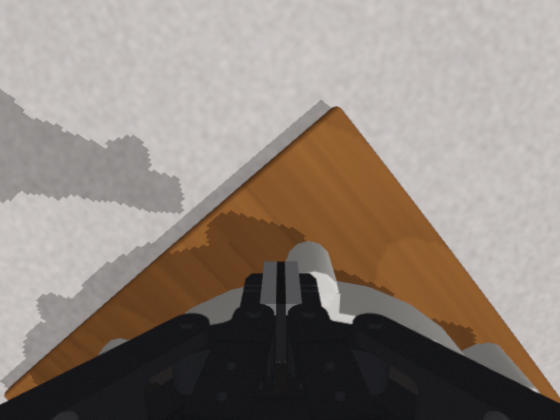

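The wrist view shows the fingertips (280,285) outside the rim, just behind the grip (315,265), clear of everything else. I'll start the sweep.

{"api": "servo_tool", "payload": {"increments": [[0.034, 0.484, 0.03, 0, 0, 1, 1], [0.025, 0.485, 0.03, 0, 0, 1, 1], [0.017, 0.485, 0.03, 0, 0, 1, 1], [0.008, 0.485, 0.03, 0, 0, 1, 1], [0, 0.485, 0, 0, 0, 1, 1]]}}

```text
clock: 7.55
position: [0.4514, -0.0153, 0.0493]
ee_rot: [0.002, -0.383, 0.924, -0.002]
contact_force: [-0.2, 0.6, 0.6]
width: 0.0001
gripper_force: 0.0
```

{"api": "servo_tool", "payload": {"increments": [[-0.008, 0.485, 0, 0, 0, 2, 1], [-0.008, 0.485, 0, 0, 0, 2, 1], [-0.008, 0.485, 0, 0, 0, 2, 1], [-0.008, 0.485, 0, 0, 0, 2, 1], [-0.008, 0.485, 0, 0, 0, 2, 1]]}}

```text
clock: 8.05
position: [0.4359, 0.0032, 0.0492]
ee_rot: [0.002, -0.301, 0.954, -0.002]
contact_force: [0.0, -0.2, 1.5]
width: 0.0003
gripper_force: 0.0
```

{"api": "servo_tool", "payload": {"increments": [[-0.008, 0.485, 0, 0, 0, 2, 1], [-0.008, 0.485, 0, 0, 0, 2, 1], [-0.008, 0.485, 0, 0, 0, 2, 1], [-0.008, 0.485, 0, 0, 0, 2, 1], [-0.008, 0.485, 0, 0, 0, 2, 1]]}}

```text
clock: 8.55
position: [0.4238, 0.0241, 0.0491]
ee_rot: [0.002, -0.217, 0.976, -0.002]
contact_force: [-0.7, 0.4, 0.6]
width: -0.0003
gripper_force: 0.0
```

Run:
```python
from h import *
where((.548,.084)); go(pol(.139,-155,.050),205)
```

```text
t 8.55 r 0.1379 ang -154.3 yaw x -155.0 z 0.0491 q6 -2.11 F [-0.7  0.4  0.6]
rot [-0.27  0.18  0.01] then shift cm [ 0.11  0.18 -0.09]
```

{"api": "servo_tool", "payload": {"increments": [[0.03, 0.485, 0, 0, 0, 2, 1], [0.03, 0.485, 0, 0, 0, 2, 1], [0.01, 0.485, 0, 0, 0, 2, 1], [-0.008, 0.485, 0, 0, 0, 2, 1], [-0.008, 0.485, 0, 0, 0, 2, 1]]}}

```text
clock: 9.05
position: [0.4146, 0.0465, 0.049]
ee_rot: [0.002, -0.131, 0.991, -0.002]
contact_force: [-0.1, 0.4, -0.6]
width: 0.0002
gripper_force: 0.0
```

{"api": "servo_tool", "payload": {"increments": [[-0.006, 0.485, 0, 0, 0, 2, 1], [-0.006, 0.485, 0, 0, 0, 2, 1], [-0.006, 0.485, 0, 0, 0, 2, 1], [-0.006, 0.485, 0, 0, 0, 2, 1], [-0.006, 0.485, 0, 0, 0, 2, 1]]}}

```text
clock: 9.55
position: [0.4102, 0.0703, 0.0489]
ee_rot: [0.002, -0.044, 0.999, -0.002]
contact_force: [0.2, -0.3, -0.2]
width: -0.0001
gripper_force: 0.0
```

{"api": "servo_tool", "payload": {"increments": [[-0.006, 0.485, 0, 0, 0, 2, 1], [-0.006, 0.485, 0, 0, 0, 2, 1], [-0.006, 0.485, 0, 0, 0, 2, 1], [-0.006, 0.485, 0, 0, 0, 2, 1], [-0.006, 0.485, 0, 0, 0, 2, 1]]}}

```text
clock: 10.05
position: [0.41, 0.0946, 0.0489]
ee_rot: [0.002, 0.043, 0.999, -0.001]
contact_force: [0.6, 0.1, 0.0]
width: 0.0002
gripper_force: 0.0
```

{"api": "servo_tool", "payload": {"increments": [[-0.006, 0.485, 0, 0, 0, 2, 1], [-0.006, 0.485, 0, 0, 0, 2, 1], [-0.006, 0.485, 0, 0, 0, 2, 1], [-0.006, 0.485, 0, 0, 0, 2, 1], [-0.006, 0.485, 0, 0, 0, 2, 1]]}}

```text
clock: 10.55
position: [0.4141, 0.1184, 0.0488]
ee_rot: [0.003, 0.13, 0.991, -0.001]
contact_force: [-0.7, -1.2, 0.2]
width: 0.0002
gripper_force: 0.0
```

Run:
```python
from h import *
where((.548,.084)); go(pol(.139,165,.050),165)
im=optics.get_image("top"); cv2.imwrite("pics/top2.png",cv2.resize(im[170:290,215:335,::-1],None,fx=5,fy=5,interpolation=3))
```

```text
t 10.55 r 0.1383 ang 165.6 yaw x 165.0 z 0.0488 q6 -1.19 F [-0.7 -1.2  0.2]
rot [-0.09  0.31  0.01] then shift cm [ 0.07  0.14 -0.12]
```

View pics/top2.png

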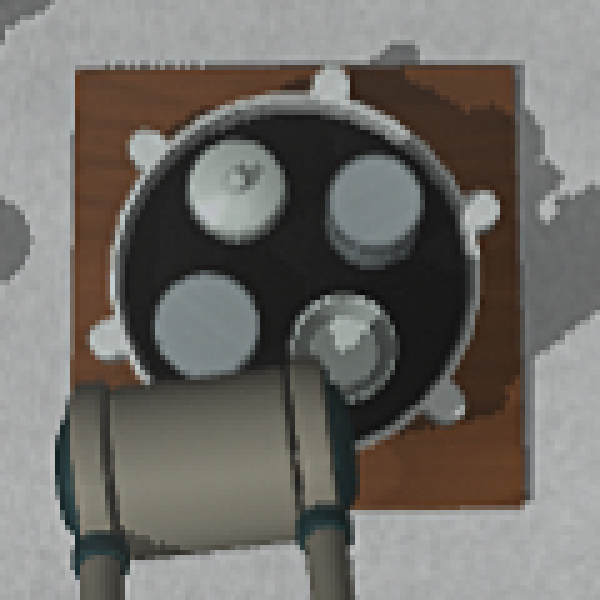

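The top view shows the tray hasn't turned: canister still at (375,200) and grip at (447,402). The fingers passed the grips without engaging them. I'll check the real fingertip height and radius in the wrist view.

Run:
```python
from h import *
s=manip.get_state(); q=s["ee_rot"]; R=Ro.from_quat([q[1],q[2],q[3],q[0]]).as_matrix(); p=s["position"]
for d in ((0,0,0),(0,0,.008),(.011,0,.008),(-.011,0,.008),(.011,.01,.008),(.011,-.01,.008)): print(d,proj("wrist",[p+R@np.array(d)]).round(0))
c=(.548,.083)
print("rim", proj("wrist",[pol(.12,165,.064,c),pol(.14,169.7,.064,c),pol(.14,169.7,.024,c)]).round())
im=optics.get_image("wrist"); cv2.imwrite("pics/w4.png",cv2.resize(im[200:340,180:380,::-1],None,fx=4,fy=4,interpolation=2))
```

```text
(0, 0, 0) [[281. 259.]]
(0, 0, 0.008) [[281. 253.]]
(0.011, 0, 0.008) [[281. 232.]]
(-0.011, 0, 0.008) [[281. 273.]]
(0.011, 0.01, 0.008) [[302. 232.]]
(0.011, -0.01, 0.008) [[261. 232.]]
rim [[281. 310.]
 [255. 271.]
 [260. 239.]]
```

View pics/w4.png

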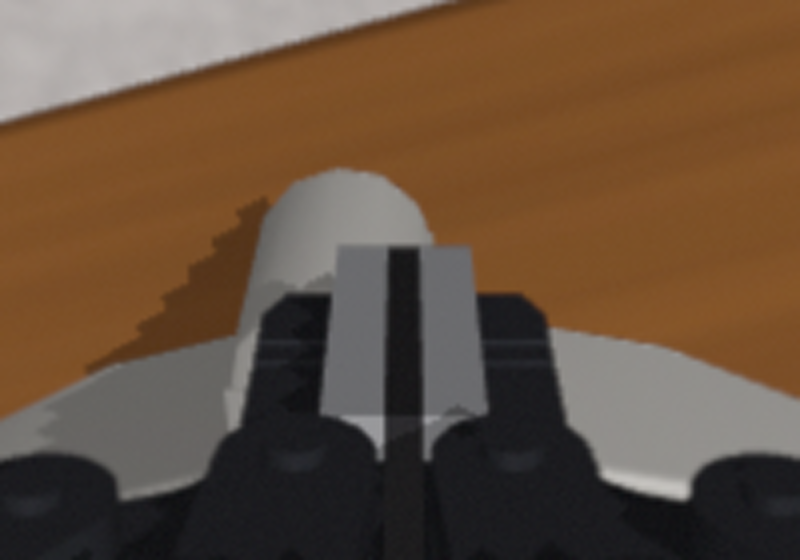

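The crop shows the pads' outer bottom edge at about picture row 262, where row 232 was expected. So the real tips are roughly 25–30 mm higher than nominal and are passing over the grip. I'll back up to the gap behind the grip at 170° and descend carefully there.

{"api": "servo_tool", "payload": {"increments": [[-0.01, -1, 0, 0, 0, -4.2, 1], [-0.01, -1, 0, 0, 0, -4.2, 1], [-0.01, -1, 0, 0, 0, -4.2, 1], [-0.01, -1, 0, 0, 0, -4.2, 1], [-0.01, -1, 0, 0, 0, -4.2, 1]]}}

```text
clock: 11.15
position: [0.4087, 0.0681, 0.0489]
ee_rot: [0.002, -0.055, 0.998, -0.002]
contact_force: [0.1, -0.3, -0.1]
width: 0.0001
gripper_force: 0.0
```

{"api": "servo_tool", "payload": {"increments": [[-0.01, -1, 0, 0, 0, -4.2, 1], [0.05, 0, 0.5, 0, 0, 0, 1], [0.05, 0, 0.5, 0, 0, 0, 1], [0, 0, 0, 0, 0, 0, 1], [0, 0, 0, 0, 0, 0, 1]]}}

```text
clock: 11.65
position: [0.409, 0.0589, 0.0386]
ee_rot: [0.002, -0.09, 0.996, -0.002]
contact_force: [0.7, 0.2, 0.4]
width: 0.0001
gripper_force: 0.0
```

Run:
```python
from h import *
where((.548,.084))
s=manip.get_state(); print(s["effort"])
im=optics.get_image("side"); K,d,T=cam("side"); a=proj("side",[s["position"],s["position"]-[0,0,.008]]); print(a)
u,v=map(int,a[0]); y0,x0=max(v-60,0),max(min(u-80,400),0); print(x0,y0)
w=optics.get_image("wrist")
A=cv2.resize(im[y0:y0+100,x0:x0+130,::-1],None,fx=3,fy=3,interpolation=2); B=cv2.resize(w[190:330,180:380,::-1],(400,300))
cv2.imwrite("pics/sw5.png",np.hstack([A,B]))
```

```text
t 11.65 r 0.1413 ang -169.7 yaw x -169.7 z 0.0386 q6 -1.77 F [0.7 0.2 0.4]
[-8.41395208e-02 -2.99379998e+01 -1.66963255e+01 -1.58567447e-02
 -8.36979569e-03  6.31308183e-03]
[[345.1255398  225.23547071]
 [344.91214109 227.58411585]]
265 165
```

View pics/sw5.png

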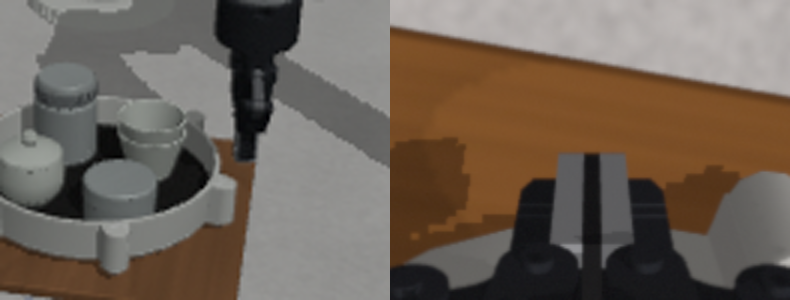

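The side crop puts the fingertip at about (347,218), where (345,227.6) was expected. Its true height is therefore about 62 mm, around 30 mm above nominal, which agrees with the wrist view. I'll lower it 25 mm and push the 170° grip, which shows on the right of the wrist crop.

{"api": "servo_tool", "payload": {"increments": [[0, 0, 0.5, 0, 0, 0, 1], [0, 0, 0.5, 0, 0, 0, 1], [0, 0, 0.5, 0, 0, 0, 1], [0, 0, 0.5, 0, 0, 0, 1], [0, 0, 0.5, 0, 0, 0, 1]]}}

```text
clock: 12.25
position: [0.4094, 0.0584, 0.0134]
ee_rot: [0.002, -0.09, 0.996, -0.002]
contact_force: [-0.0, -0.8, 0.2]
width: -0.0002
gripper_force: 0.0
```

{"api": "servo_tool", "payload": {"increments": [[-0.05, 0.485, 0, 0, 0, 2, 1], [-0.05, 0.485, 0, 0, 0, 2, 1], [-0.05, 0.485, 0, 0, 0, 2, 1], [-0.03, 0.485, 0, 0, 0, 2, 1], [-0.01, 0.485, 0, 0, 0, 2, 1]]}}

```text
clock: 12.75
position: [0.4087, 0.0829, 0.0135]
ee_rot: [0.002, -0.002, 1.0, -0.002]
contact_force: [-0.1, 0.2, 0.5]
width: 0.0003
gripper_force: 0.0
```

{"api": "servo_tool", "payload": {"increments": [[-0.006, 0.485, 0, 0, 0, 2, 1], [-0.006, 0.485, 0, 0, 0, 2, 1], [-0.006, 0.485, 0, 0, 0, 2, 1], [-0.006, 0.485, 0, 0, 0, 2, 1], [-0.006, 0.485, 0, 0, 0, 2, 1]]}}

```text
clock: 13.25
position: [0.4102, 0.1068, 0.0134]
ee_rot: [0.002, 0.085, 0.996, -0.002]
contact_force: [-0.2, -0.6, 1.3]
width: -0.0001
gripper_force: 0.4
```

```bash
cat >> h.py <<'E'
def cans(c=(.548,.0835)):
    for n in ("top","side"):
        optics.get_image(n)
        for l,z in (("canister",.034),("sugar_jar",.034),("squat_tin",.034)):
            for r in finder.tip_of(l,n)[:2]:
                v=toplane(n,[r["at"]],z)[0][:2]-np.array(c)
                if np.hypot(*v)<.1: print(n,l,round(r["p"],2),"r",np.hypot(*v).round(3),"ang",np.degrees(np.arctan2(v[1],v[0])).round(1))
E
python3 - <<'E'
from h import *
where((.548,.084)); cans()
E
```

```text
t 13.25 r 0.1397 ang 170.6 yaw x 170.3 z 0.0134 q6 -1.3 F [-0.2 -0.6  1.3]
top canister 0.61 r 0.075 ang -53.7
top sugar_jar 0.58 r 0.071 ang 25.1
top squat_tin 0.57 r 0.07 ang 119.1
side canister 0.81 r 0.071 ang -58.3
side sugar_jar 0.62 r 0.06 ang 33.6
side squat_tin 0.84 r 0.08 ang 107.5
```

It's engaged: all three detected items have moved by about 10°. Continuing the sweep.

{"api": "servo_tool", "payload": {"increments": [[-0.006, 0.485, 0, 0, 0, 2, 1], [-0.006, 0.485, 0, 0, 0, 2, 1], [-0.006, 0.485, 0, 0, 0, 2, 1], [-0.006, 0.485, 0, 0, 0, 2, 1], [-0.006, 0.485, 0, 0, 0, 2, 1]]}}

```text
clock: 14.15
position: [0.4161, 0.1301, 0.0137]
ee_rot: [0.002, 0.171, 0.985, -0.001]
contact_force: [-1.6, -1.1, 1.2]
width: 0.0001
gripper_force: 0.5
```

{"api": "servo_tool", "payload": {"increments": [[-0.006, 0.485, 0, 0, 0, 2, 1], [-0.006, 0.485, 0, 0, 0, 2, 1], [-0.006, 0.485, 0, 0, 0, 2, 1], [-0.006, 0.485, 0, 0, 0, 2, 1], [-0.006, 0.485, 0, 0, 0, 2, 1]]}}

```text
clock: 14.65
position: [0.4258, 0.1522, 0.0136]
ee_rot: [0.002, 0.257, 0.966, -0.001]
contact_force: [-0.8, -0.6, 1.1]
width: 0.0002
gripper_force: 0.6
```

{"api": "servo_tool", "payload": {"increments": [[-0.006, 0.485, 0, 0, 0, 2, 1], [-0.006, 0.485, 0, 0, 0, 2, 1], [-0.006, 0.485, 0, 0, 0, 2, 1], [-0.006, 0.485, 0, 0, 0, 2, 1], [-0.006, 0.485, 0, 0, 0, 2, 1]]}}

```text
clock: 15.15
position: [0.4392, 0.1723, 0.0136]
ee_rot: [0.002, 0.34, 0.94, -0.001]
contact_force: [-2.1, 0.4, 0.9]
width: 0.0002
gripper_force: 0.8
```

{"api": "servo_tool", "payload": {"increments": [[-0.006, 0.485, 0, 0, 0, 2, 1], [-0.006, 0.485, 0, 0, 0, 2, 1], [-0.006, 0.485, 0, 0, 0, 2, 1], [-0.006, 0.485, 0, 0, 0, 2, 1], [-0.006, 0.485, 0, 0, 0, 2, 1]]}}

```text
clock: 15.65
position: [0.4559, 0.1899, 0.0136]
ee_rot: [0.002, 0.421, 0.907, -0.001]
contact_force: [-1.9, 0.9, 1.3]
width: 0.0002
gripper_force: 1.1
```

Run:
```python
from h import *
where((.548,.084)); go(pol(.139,130,.0134),130); cans()
```

```text
t 15.65 r 0.1403 ang 131.0 yaw x 130.2 z 0.0136 q6 -0.44 F [-1.9  0.9  1.3]
rot [-0.01  0.21  0.23] then shift cm [-0.13  0.25  0.02]
top canister 0.89 r 0.068 ang -93.1
top sugar_jar 0.81 r 0.071 ang -15.9
top squat_tin 0.73 r 0.055 ang 76.2
side canister 0.71 r 0.05 ang -97.7
side canister 0.59 r 0.067 ang -18.2
side sugar_jar 0.69 r 0.066 ang -14.1
side squat_tin 0.72 r 0.064 ang 64.7
side squat_tin 0.4 r 0.011 ang -153.0
```

{"api": "servo_tool", "payload": {"increments": [[-0.03, 0.485, 0, 0, 0, 2, 1], [-0.03, 0.485, 0, 0, 0, 2, 1], [-0.03, 0.485, 0, 0, 0, 2, 1], [-0.02, 0.485, 0, 0, 0, 2, 1], [-0.01, 0.485, 0, 0, 0, 2, 1]]}}

```text
clock: 16.55
position: [0.4765, 0.2032, 0.0137]
ee_rot: [0.002, 0.498, 0.867, -0.001]
contact_force: [-1.8, 2.0, 0.6]
width: -0.0001
gripper_force: 0.8
```

{"api": "servo_tool", "payload": {"increments": [[-0.01, 0.485, 0, 0, 0, 2, 1], [-0.01, 0.485, 0, 0, 0, 2, 1], [-0.01, 0.485, 0, 0, 0, 2, 1], [-0.01, 0.485, 0, 0, 0, 2, 1], [-0.01, 0.485, 0, 0, 0, 2, 1]]}}

```text
clock: 17.05
position: [0.4986, 0.2136, 0.0137]
ee_rot: [0.002, 0.572, 0.82, -0.0]
contact_force: [-1.6, 1.5, -0.1]
width: -0.0003
gripper_force: 0.7
```

{"api": "servo_tool", "payload": {"increments": [[-0.01, 0.485, 0, 0, 0, 2, 1], [-0.01, 0.485, 0, 0, 0, 2, 1], [-0.01, 0.485, 0, 0, 0, 2, 1], [-0.01, 0.485, 0, 0, 0, 2, 1], [-0.01, 0.485, 0, 0, 0, 2, 1]]}}

```text
clock: 17.55
position: [0.5221, 0.2199, 0.0138]
ee_rot: [0.002, 0.641, 0.767, 0.0]
contact_force: [-0.8, 1.3, -0.9]
width: -0.0001
gripper_force: 0.7
```

{"api": "servo_tool", "payload": {"increments": [[-0.01, 0.485, 0, 0, 0, 2, 1], [-0.01, 0.485, 0, 0, 0, 2, 1], [-0.01, 0.485, 0, 0, 0, 2, 1], [-0.01, 0.485, 0, 0, 0, 2, 1], [-0.01, 0.485, 0, 0, 0, 2, 1]]}}

```text
clock: 18.05
position: [0.5464, 0.2221, 0.014]
ee_rot: [0.002, 0.706, 0.709, 0.0]
contact_force: [-1.4, 2.3, -0.4]
width: 0.0004
gripper_force: 0.6
```

{"api": "servo_tool", "payload": {"increments": [[-0.01, 0.485, 0, 0, 0, 2, 1], [-0.01, 0.485, 0, 0, 0, 2, 1], [-0.01, 0.485, 0, 0, 0, 2, 1], [-0.01, 0.485, 0, 0, 0, 2, 1], [-0.01, 0.485, 0, 0, 0, 2, 1]]}}

```text
clock: 18.55
position: [0.5707, 0.2201, 0.0141]
ee_rot: [0.002, 0.765, 0.644, 0.001]
contact_force: [-1.2, 1.6, 0.2]
width: -0.0002
gripper_force: 0.6
```

{"api": "servo_tool", "payload": {"increments": [[-0.01, 0.485, 0, 0, 0, 2, 1], [-0.01, 0.485, 0, 0, 0, 2, 1], [-0.006, 0.36, 0, 0, 0, 1.5, 1], [-0.002, 0.242, 0, 0, 0, 1, 1], [0, 0, 0, 0, 0, 0, 1]]}}

```text
clock: 19.05
position: [0.5866, 0.216, 0.0143]
ee_rot: [0.003, 0.8, 0.601, 0.001]
contact_force: [-0.0, -0.5, 0.1]
width: 0.0003
gripper_force: 0.0
```

Run:
```python
from h import *
where((.548,.084)); cans()
im=optics.get_image("top"); cv2.imwrite("pics/top6.png",cv2.resize(im[170:290,215:335,::-1],None,fx=5,fy=5,interpolation=3))
```

```text
t 19.05 r 0.1376 ang 73.7 yaw x 73.8 z 0.0143 q6 0.53 F [-0.  -0.5  0.1]
top canister 0.63 r 0.058 ang -162.2
top squat_tin 0.77 r 0.061 ang 15.7
side canister 0.84 r 0.058 ang -146.9
side squat_tin 0.47 r 0.068 ang 11.6
```

View pics/top6.png

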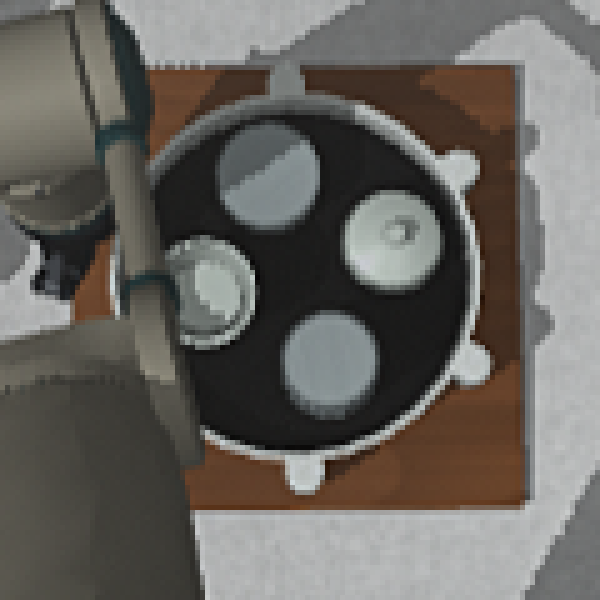

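The top view shows the canister's lid at crop (330,360), the squat tin at (268,175), the jar at (393,240) and the cups at (208,290), all standing. The grips are at (287,80), (460,170), (472,362) and (305,473).

Run:
```python
from h import *
up=lambda p:(np.array(p,float)+.5)/5-.5+[215,170]
c=np.array((.548,.0835,0))
g=toplane("top",up([(287,81),(460,170),(472,362),(305,473)]),.062)-c; print([(np.degrees(np.arctan2(p[1],p[0])).round(1),np.hypot(*p[:2]).round(3)) for p in g])
for px in ((330,357),(330,361)):
  k=toplane("top",up([px]),.119)[0]-c; print(np.degrees(np.arctan2(k[1],k[0])),k)
```

```text
[(np.float64(2.7), np.float64(0.128)), (np.float64(-57.2), np.float64(0.127)), (np.float64(-116.5), np.float64(0.126)), (np.float64(-177.2), np.float64(0.127))]
-159.6651751821191 [-0.05852207 -0.02168842  0.119     ]
-160.41742290892955 [-0.06096788 -0.0216888   0.119     ]
```

{"api": "servo_tool", "payload": {"increments": [[0.02, 0.485, 0, 0, 0, 2, 1], [0.01, 0.485, 0, 0, 0, 2, 1], [0, 0.485, 0, 0, 0, 2, 1], [-0.008, 0.485, 0, 0, 0, 2, 1], [-0.008, 0.485, 0, 0, 0, 2, 1]]}}

```text
clock: 20.0
position: [0.6086, 0.2081, 0.0143]
ee_rot: [0.002, 0.849, 0.528, 0.001]
contact_force: [-0.1, -0.5, 0.1]
width: -0.0
gripper_force: 0.5
```

{"api": "servo_tool", "payload": {"increments": [[-0.008, 0.485, 0, 0, 0, 2, 1], [-0.005, 0.36, 0, 0, 0, 1.5, 1], [-0.005, 0.36, 0, 0, 0, 1.5, 1], [-0.002, 0.242, 0, 0, 0, 1, 1], [0, 0.12, 0, 0, 0, 0.5, 1]]}}

```text
clock: 20.5
position: [0.6228, 0.2003, 0.0145]
ee_rot: [0.002, 0.878, 0.479, 0.001]
contact_force: [0.5, 1.2, -0.1]
width: -0.0001
gripper_force: 0.4
```

{"api": "servo_tool", "payload": {"increments": [[0, 0, 0, 0, 0, 0, 1], [0, -0.3, 0, 0, 0, 0, 1], [0, -0.3, 0, 0, 0, 0, 1], [0, 0, 0, 0, 0, 0, 1], [0, 0, 0, 0, 0, 0, 1]]}}

```text
clock: 21.0
position: [0.6176, 0.2038, 0.0146]
ee_rot: [0.003, 0.877, 0.48, 0.002]
contact_force: [0.5, 0.0, 0.6]
width: -0.0002
gripper_force: 0.0
```

```bash
cat >> h.py <<'E'
def lid(c=(.548,.0835),blobs=True):
    # bright steel disc of the lid in the front part of the tray, top view
    im=optics.get_image("top"); K=proj("top",[(c[0]-.062,c[1],.119)])[0]; u,v=np.round(K).astype(int)
    a=cv2.cvtColor(im,cv2.COLOR_RGB2GRAY)[v-16:v+17,u-16:u+17]; a5=cv2.resize(a,None,fx=8,fy=8,interpolation=cv2.INTER_CUBIC)
    for h in cv2.HoughCircles(a5,cv2.HOUGH_GRADIENT,1,40,param1=120,param2=15,minRadius=68,maxRadius=88)[0][:2]:
        px=(h[:2]+.5)/8-.5+[u-16,v-16]; k=toplane("top",[px],.119)[0][:2]-np.array(c); print("lid",px.round(1),"R",h[2]/8,k.round(4),np.degrees(np.arctan2(k[1],k[0])).round(1))
    return im
E
python3 - <<'E'
from h import *
where((.548,.084)); im=lid(); cv2.imwrite("pics/top7.png",cv2.resize(im[170:290,215:335,::-1],None,fx=5,fy=5,interpolation=3))
E
```

```text
t 21.0 r 0.1386 ang 59.8 yaw x 57.4 z 0.0146 q6 0.79 F [0.5 0.  0.6]Traceback (most recent call last):
  File "<stdin>", line 2, in <module>
  File "h.py", line 33, in lid
    for h in cv2.HoughCircles(a5,cv2.HOUGH_GRADIENT,1,40,param1=120,param2=15,minRadius=68,maxRadius=88)[0][:2]:
             ~~~~~~~~~~~~~~~~~~~~~~~~~~~~~~~~~~~~~~~~~~~~~~~~~~~~~~~~~~~~~~~~~~~~~~~~~~~~~~~~~~~~~~~~~~~^^^
TypeError: 'NoneType' object is not subscriptable
```

I've used all my picture views, so from here I'll measure by code: fitting the canister's projected outline to the silhouettes, and the grip phase on the rim.

```bash
cat > m.py <<'E'
from h import *
from scipy.optimize import minimize
A=np.linspace(0,2*np.pi,40,endpoint=False); C=np.array((.548,.0835))
def ring(r,z,c): return np.c_[c[0]+r*np.cos(A),c[1]+r*np.sin(A),0*A+z]
def fitcan(n,reg,x0,S=6):
    ys,xs=np.nonzero(reg); u0,v0=xs.min()-15,ys.min()-15; w,h=xs.max()+16-u0,ys.max()+16-v0
    t=np.kron(reg[v0:v0+h,u0:u0+w].astype(np.uint8),np.ones((S,S),np.uint8))
    def cost(c):
        P=proj(n,np.r_[ring(.031,.034,c),ring(.031,.098,c),ring(.030,.119,c)])
        m=np.zeros_like(t); q=((P-[u0,v0]+.5)*S).astype(np.float32); cv2.fillConvexPoly(m,np.round(cv2.convexHull(q)[:,0]).astype(np.int32),1)
        return 1-(m&t).sum()/max((m|t).sum(),1)
    r=minimize(cost,x0,method="Nelder-Mead",options=dict(initial_simplex=[x0,x0+[.01,0],x0+[0,.01]],xatol=1e-4)); return r.x,1-r.fun
def phase(im):
    a=np.radians(np.arange(0,360,.5)); g=cv2.cvtColor(im,cv2.COLOR_RGB2HSV).astype(np.float32)
    w=g[:,:,2]*(g[:,:,1]<60)
    f=np.zeros(len(a))
    for r in (.130,.133,.136):
        P=proj("top",np.c_[C[0]+r*np.cos(a),C[1]+r*np.sin(a),0*a+.063]).astype(np.float32); f+=cv2.remap(w,P[:,:1].copy(),P[:,1:].copy(),1)[:,0]
    f=np.minimum(f,450); s=(f.reshape(6,120)).copy(); s=np.median(s,0)
    return np.degrees(np.angle((s*np.exp(1j*np.radians(np.arange(0,60,.5)*6))).sum()))/6
def measure():
    print("phase0",phase(cv2.imread("pics/top0.png")[:,:,::-1].copy()).round(2))
    for n in ("top","side"):
        im=optics.get_image(n)
        if n=="top": print("phase",phase(im).round(2))
        for s in finder.silhouettes("canister",n)[:3]:
            v=toplane(n,[s["box"][:2]],.08)[0][:2]
            if np.hypot(*(v-C))>.1: continue
            x,i=fitcan(n,np.array(s["region"]),v); d=x-C; print(n,round(s["p"],2),"box",np.round(s["box"]),"can",x.round(4),"r",np.hypot(*d).round(4),"ang",np.degrees(np.arctan2(d[1],d[0])).round(1),"iou",i.round(2))
E
python3 - <<'E'
from m import *
measure()
E
```

```text
phase0 -10.5
phase -13.16
top 0.61 box [275. 243.  20.  22.] can [0.4868 0.0786] r 0.0614 ang -175.4 iou 0.91
side 0.73 box [319. 214.  22.  37.] can [0.4874 0.0731] r 0.0614 ang -170.3 iou 0.9
side 0.33 box [299. 225.  83.  62.] can [0.4943 0.2041] r 0.132 ang 114.0 iou 0.26
```

{"api": "servo_tool", "payload": {"increments": [[0.01, 0.4, 0, 0, 0, 1, 1], [0, 0.4, 0, 0, 0, 1, 1], [0, 0.4, 0, 0, 0, 1, 1], [0, 0.25, 0, 0, 0, 1, 1], [0, 0.15, 0, 0, 0, 0, 1]]}}

```text
clock: 21.75
position: [0.6311, 0.1945, 0.0145]
ee_rot: [0.002, 0.894, 0.448, 0.001]
contact_force: [-0.7, -0.0, -0.8]
width: 0.0003
gripper_force: 0.4
```

{"api": "servo_tool", "payload": {"increments": [[0, 0, 0, 0, 0, 0, 1], [0.2, -0.4, 0, 0, 0, 0, 1], [0.5, -0.4, 0, 0, 0, 0, 1], [0.8, 0, 0, 0, 0, 0, 1], [0.8, 0, 0, 0, 0, 0, 1]]}}

```text
clock: 22.25
position: [0.6388, 0.2189, 0.0148]
ee_rot: [0.003, 0.894, 0.449, 0.002]
contact_force: [0.6, 0.3, -0.0]
width: 0.0004
gripper_force: 0.0
```

Run:
```python
from m import *
where((.548,.084)); measure()
```

```text
t 22.25 r 0.1626 ang 56.1 yaw x 53.4 z 0.0148 q6 0.87 F [ 0.6  0.3 -0. ]
phase0 -10.5
phase -17.54
top 0.82 box [274. 243.  22.  22.] can [0.4876 0.0839] r 0.0604 ang 179.6 iou 0.94
top 0.51 box [258. 222.  20.  17.] can [0.5618 0.138 ] r 0.0562 ang 75.8 iou 0.78
side 0.74 box [320. 217.  26.  39.] can [0.487  0.0815] r 0.061 ang -178.1 iou 0.94
```

The estimates agree to within about 2° (179.6, -178.1, -179). I'll lift clear and check from above the front with the wrist camera.

{"api": "servo_tool", "payload": {"increments": [[0.3, 0, -3, 0, 0, 0, 1], [0, 0, -4, 0, 0, 0, 1], [0, 0, -4, 0, 0, 0, 1], [0, 0, -4, 0, 0, 0, 1], [0, 0, -4, 0, 0, 0, 1]]}}

```text
clock: 22.95
position: [0.6387, 0.2206, 0.2062]
ee_rot: [0.003, 0.894, 0.449, 0.001]
contact_force: [1.2, 0.6, 0.1]
width: -0.0001
gripper_force: 0.0
```

{"api": "servo_tool", "payload": {"increments": [[0, 0, -2.5, 0, 0, -8.4, 1], [0, 0, -2.5, 0, 0, -8.4, 1], [0, 0, -2.5, 0, 0, -8.4, 1], [0, 0, -2.5, 0, 0, -8.4, 1], [0, 0, -2.5, 0, 0, -8.4, 1]]}}

```text
clock: 23.45
position: [0.6381, 0.2209, 0.3306]
ee_rot: [0.003, 0.671, 0.741, 0.0]
contact_force: [-0.8, -0.7, -0.8]
width: -0.0001
gripper_force: 0.0
```

{"api": "servo_tool", "payload": {"increments": [[0, 0, 0, 0, 0, -8.4, 1], [0, 0, 0, 0, 0, -8.4, 1], [0, 0, 0, 0, 0, -8.4, 1], [0, 0, 0, 0, 0, -8.4, 1], [0, 0, 0, 0, 0, -8.4, 1]]}}

```text
clock: 23.95
position: [0.6383, 0.221, 0.3294]
ee_rot: [0.003, 0.361, 0.933, -0.001]
contact_force: [0.2, -1.0, -0.6]
width: -0.0001
gripper_force: 0.0
```

{"api": "servo_tool", "payload": {"increments": [[0, 0, 0, 0, 0, -8.4, 1], [0, 0, 0, 0, 0, -8.4, 1], [0, 0, 0, 0, 0, -8.4, 1], [0, 0, 0, 0, 0, -8.4, 1], [0, 0, 0, 0, 0, -8.4, 1]]}}

```text
clock: 24.45
position: [0.6383, 0.221, 0.3294]
ee_rot: [0.002, 0.003, 1.0, -0.002]
contact_force: [-0.1, 0.5, -0.3]
width: -0.0002
gripper_force: 0.0
```

Run:
```python
from m import *
where((.548,.084)); go([.46,.084,.33],180)
```

```text
t 24.45 r 0.164 ang 56.6 yaw x 179.7 z 0.3294 q6 -1.33 F [-0.1  0.5 -0.3]
rot [-0.19  0.24 -0.34] then shift cm [ 17.83 -13.7   -0.06]
```

{"api": "servo_tool", "payload": {"increments": [[3.6, -2.7, 0, 0, 0, 0, 1], [3.6, -2.7, 0, 0, 0, 0, 1], [3.6, -2.7, 0, 0, 0, 0, 1], [3.6, -2.7, 0, 0, 0, 0, 1], [3.4, -2.9, 0, 0, 0, 0, 1]]}}

```text
clock: 24.95
position: [0.4568, 0.0854, 0.3289]
ee_rot: [0.002, 0.006, 1.0, -0.002]
contact_force: [-0.3, -0.1, -0.1]
width: -0.0002
gripper_force: 0.0
```

{"api": "servo_tool", "payload": {"increments": [[0, 0, 0, 0, 0, 0, 1], [0, 0, 0, 0, 0, 0, 1], [0, 0, 0, 0, 0, 0, 1], [0, 0, 0, 0, 0, 0, 1], [0, 0, 0, 0, 0, 0, 1]]}}

```text
clock: 25.45
position: [0.4598, 0.0869, 0.3287]
ee_rot: [0.002, 0.005, 1.0, -0.001]
contact_force: [0.6, 1.1, -0.1]
width: -0.0001
gripper_force: 0.0
```

```bash
cat >> m.py <<'E'
def board(n,im,z=.012):
    h=cv2.cvtColor(im,cv2.COLOR_RGB2HSV); m=(h[:,:,0]>4)&(h[:,:,0]<22)&(h[:,:,1]>100)
    ys,xs=np.nonzero(m); P=toplane(n,np.c_[xs,ys],z); P=P[np.hypot(P[:,0]-.548,P[:,1]-.0835)<.23]
    f=[P[abs(P[:,1]-b)<.004][:,0].min() for b in np.arange(-.04,.21,.01)]
    L=[P[abs(P[:,0]-b)<.004][:,1].max() for b in np.arange(.41,.46,.01)]; R=[P[abs(P[:,0]-b)<.004][:,1].min() for b in np.arange(.41,.46,.01)]
    k=np.polyfit(np.arange(-.04,.21,.01),f,1); print(n,"front x",np.median(f).round(4),"yaw",np.degrees(np.arctan(-k[0])).round(2),"L",np.median(L).round(4),"R",np.median(R).round(4),"mid y",((np.median(L)+np.median(R))/2).round(4))
E
python3 - <<'E'
from m import *
im=optics.get_image("wrist"); board("wrist",im); cv2.imwrite("pics/w9.png",im[:,:,::-1])
for s in finder.silhouettes("canister","wrist")[:3]:
    x,i=fitcan("wrist",np.array(s["region"]),toplane("wrist",[s["box"][:2]],.08)[0][:2]); print(round(s["p"],2),np.round(s["box"]),x.round(4),i.round(2))
for l in("turntable","canister"): print(l,[(round(r["p"],2),toplane("wrist",[r["at"]],.034 if l=="canister" else .024)[0].round(4)) for r in finder.tip_of(l,"wrist")])
board("top",optics.get_image("top")); measure()
E
```

```text
wrist front x 0.4006 yaw 0.54 L 0.231 R -0.0652 mid y 0.0829
0.77 [280. 193.  60.  68.] [0.4847 0.0838] 0.96
turntable [(0.8, array([0.5438, 0.0847, 0.024 ]))]
canister [(0.97, array([0.484 , 0.0833, 0.034 ])), (0.31, array([0.4276, 0.1243, 0.034 ]))]
top front x 0.4008 yaw 4.04 L 0.231 R -0.0654 mid y 0.0828
phase0 -10.5
phase -17.75
side 0.84 box [318. 214.  23.  35.] can [0.4869 0.0786] r 0.0613 ang -175.4 iou 0.95
```

```bash
python3 -c "
from h import *
print(manip.sign_off())"
```

```text
the job is handed in; nothing more can be done
None
```

The canister now stands at the front, within about 1 mm of the line through the middle of the board's front edge (wrist camera), and the job is handed in with the turntable at rest and the arm clear. The first sweep passed over the grips without turning the tray; the second turned it about 127° clockwise. The last picture I viewed, about 20° before the end, showed everything on the tray standing.

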